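# Unhook the drained slide rack and stand it in the staining dish

### The arm

A 6-joint arm with a two-finger parallel gripper is mounted at the origin on the work surface. World frame = base frame: x ahead of the robot, y to its left, z up, the work surface at z = 0. Lengths are in m, angles in degrees, forces in N, time in s.
With the tool pointing down it reaches from about 0.375 to 0.9 m from the base axis. Payload 3.1 kg.
Tool frame: the origin (TCP) lies at the very end of the fingers, on their centre line; the grasp point (between the pads) lies 19 mm behind it; y points along the fingers, x is the direction in which the jaws open and shut, and the axes are right-handed (so a half turn about y gives the same grasp; the last joint's range is limited). The gripper opens to 87 mm and grips with 3 to 60 N. Pads are 19 mm wide; open, the fingers measure 117 mm over their backs; the gripper's body (75 mm by 190 mm) begins 51 mm behind the grasp point.
Start: joints at [62.195, 30.224, 82.088, -0, 67.689, -10.227], TCP at [0.189, 0.596, 0.223] pointing down, gripper open.
Joint ranges: [-176.69, 176.69], [-43.24, 126.21], [12.49, 139.97], [-82, 262], [0, 151.66], [-163.58, 163.58]. Speed limits (degrees/s): [159.86, 159.86, 180, 180, 180, 180].

### API

Orientations are given as [roll, pitch, yaw] about the fixed x, y, z axes, in that order (R = Rz(yaw) Ry(pitch) Rx(roll)).
In Python, from plant import bot, ik, grab_frame, camera_model, read_time_s, read_qpos, read_joint_velocities, read_joint_torque, read_tool_pos, read_orientation, read_wrist_force, read_wrist_torque, read_gripper_width gives the robot as it stands. The module is installed in compiled form; this text tells all that it offers. Calls block until the motion is done:
- bot.move_to(position, orientation): joint-space move of the TCP to a pose.
- bot.movel(position, ori=None, speed=0.15): straight line of the TCP; ori=None keeps the orientation; speed is the mean speed in m/s.
- bot.goto_joints(angles): joint-space move.
- bot.release() and bot.gripper_close(grip_force=None): open the fingers fully, or close them until they stop; grip_force is the grip in N (None keeps the last).
- bot.wait(seconds).
- ik(position, orientation): joint angles nearest the present ones, or None.
- grab_frame(name): name is "scene" or "top" or "wrist"; returns (picture, depth): 400x640x3 uint8, red, green, blue; 400x640 float32, m along the optical axis (not along the pixel's ray), 0 where there is no reading.
- camera_model(name): a dict with "fovy" (degrees; the focal length in pixels is half the picture's height over the tangent of half this angle, whatever the lens; pixels are square), "cx", "cy" (the principal point, pixels), "rvec" (rotation vector, rad) and "tvec" (3), from world to camera coordinates, as OpenCV has them. Camera axes: x right, y down, z forward; pixel columns grow to the right and rows downward; lengths in m; the calibration is good to about 2 mm. A picture is of the moment at which its call begins: read the wrist's pose just before it. camera_model takes no time and is no camera call; for the wrist camera it gives the pose at the moment of the call.
A pose or a line that the arm cannot do raises bot.MotionError and nothing moves.
- bot.finish_job(): hands the job in, once; it reports no verdict.
Readings, each from a call of its own:
- read_time_s(): time.
- read_qpos(): joint angles.
- read_joint_velocities(): joint speeds.
- read_joint_torque(): joint torques, N m.
- read_tool_pos(): TCP position.
- read_orientation(): TCP orientation.
- read_wrist_force(): force on the tool from outside, world axes, zero at the start.
- read_wrist_torque(): the same for the moment, N m.
- read_gripper_width(): finger opening in m.
Only numpy, scipy, OpenCV 4.12 (cv2) and the standard library are available. Lean on these libraries where they do the work, as an engineer would, in place of code of your own. Each camera call takes 0.05 s, during which the arm holds its last target. There are 200 camera calls.

### The job

The slide rack with the blue grip has drained: take it off its barbed hook on the drip stand and stand it fully down and upright in the empty green staining dish, then let go. It will not come off level - raise it, tip its foot out and back it over the barb by feel, gently, without forcing the hook, and never tip the rack beyond about 60 degrees or the slides fall out. Set it gently into the dish, leave the white-gripped rack hanging, and do not disturb anything else.

Things in the scene. Friction and masses are not known exactly. Their poses are not given: they have to be found in the camera images.
- stand: Fixed drip stand: aluminium tray 340 x 130 x 14 mm; in its middle a 12 mm post with a black clamp block (44 mm long, top at 146 mm) from which two rigid barbed hooks of 6 mm steel wire run out level, along the stand's own +x and -x, centre line 135 mm above the bench. Origin: centre of the tray's underside, on the bench; x along the hooks.
- clamp (a point): Centre of the clamp block, 135 mm high. Each hook rod is clamped in it by hand, so its reach is not the same each time: the outermost bend lies 82 to 118 mm out (to be seen or felt). Shape, wire centre line: level to 7 mm short of that bend, 7 mm up and 7 mm out to it, then 13 mm up and 5 mm back to the barb tip (155 mm high, round, radius 3 mm).
- rack_blue: Drained slide rack with the BLUE grip, 0.18 to 0.29 kg, hanging on either hook, 48 to 57 mm out from the post. White basket 56 x 88 x 34 mm (own x, y, z) of glass slides; steel bail to 65 mm; flat upright handle 6 mm thick (x), 30 mm wide (y), to 116 mm; grip on top. Origin: centre of the underside; z up through the handle, x along the hook. Half a turn about z looks the same.
- rack_blue_slot (a point): Centre of the handle's hanging slot, 92.5 mm above the rack's underside: a through hole along x, 16 mm wide (y), 23 mm high, whose top edge rests on the hook. The hook's end is 26 mm tall, so it will not come off level; with the foot tipped 35 to 40 degrees out (away from the post, about its y) it passes the barb with about 1.5 mm to spare on each side.
- rack_blue_grip (a point): Centre of the blue grip, 134 mm above the rack's underside: 18 mm (x) x 32 mm (y) x 36 mm high, top at 152 mm. Best pinched firmly from above across its 32 mm (the rack's y), so that the fingers pass on either side of the hook.
- rack_white: The same rack with a WHITE grip, on the other hook, still dripping: it stays hanging.
- dish: Empty green staining dish, loose, 0.30 kg, 67.5 x 99.5 mm outside (own x, y), 48 mm high, a small lug on each long side (87 mm over them). Inside 59.5 x 91.5 mm, floor 4 mm above its underside. Origin: centre of the underside. The rack enters with its 88 mm side along the dish's y, either way round, 1.75 mm to spare on each side.
- dish_yellow: Yellow staining dish with its lid on, 64 mm high, behind the work area.
- petri: Clear covered petri dish, 91 mm across, 17 mm high.
- timer: Red bench timer, 70 x 70 x 18 mm.
- slide_box: Blue slide box, 85 x 100 x 32 mm.
- tissue_box: White and green wipes carton, 115 x 125 x 85 mm.
- ethanol: White plastic bottle with red cap, 60 mm across, 150 mm high.
There are look-alikes about, which are no part of the job. Leave any pink look-alike of the rack_white alone.

How it is judged (in metres and radians):
On the way:
1. the blue rack is off its hook and held up clear of the stand: its slot more than 150 mm from the post, or higher than 200 mm ((horizontal distance between rack_blue_slot and stand above 0.15 m or height (world z) of rack_blue_slot above 0.2 m) and contact force between rack_blue and stand below 0.05 N and contact force between rack_blue and the fingers above 0.5 N and height (world z) of rack_blue above 0.03 m), for 0.2 s.
At the end, for the whole second after the job is handed in: The blue rack stands upright (within 3 degrees) on the inner floor of the green dish (underside within 2.5 mm of it, centred within 4 mm, its long side along the dish's), at rest and released; the dish is flat on the bench and the white rack still hangs within 20 mm of where it was (x of rack_blue in the frame of dish between -0.004 and 0.004 m and y of rack_blue in the frame of dish between -0.004 and 0.004 m and z of rack_blue in the frame of dish between 0.0025 and 0.0065 m and angle between each of rack_blue, dish's own z axis and vertical below 0.05 rad and angle between the x axis of rack_blue and the x axis of dish, either way round below 0.08 rad and linear speed of rack_blue below 0.02 m/s and height (world z) of dish below 0.004 m and distance of rack_white from where it was at the start of the episode below 0.02 m and angle between rack_white's own z axis and vertical below 0.25 rad); the robot touches nothing.
It fails at once if the hook is forced: more than 15 N between the blue rack or the fingers and the drip stand (contact force between any of rack_blue, the fingers and stand above 15 N).
It fails at once if the rack is pressed on the dish with more than 35 N, or let go in the air, more than 8 mm above the dish's floor (contact force between rack_blue and dish above 35 N or (distance of rack_blue from where it was at the start of the episode above 0.05 m and contact force between rack_blue and the fingers below 0.01 N and contact force between rack_blue and stand below 0.01 N and z of rack_blue in the frame of dish above 0.012 m)).
It fails at once if the blue rack is tipped beyond 62 degrees, so that its slides fall out (angle between rack_blue's own z axis and vertical above 1.08 rad).
It fails at once if the dish is shoved more than 30 mm or tipped (distance of dish from where it was at the start of the episode above 0.03 m or angle between dish's own z axis and vertical above 0.2 rad).
It fails at once if the white rack or another thing on the bench is moved by more than 20 mm (distance of any of dish_yellow, petri, timer, slide_box, tissue_box, ethanol, rack_white from where it was at the start of the episode above 0.02 m).
It also fails if it takes over 72 s, if anything falls off the work surface, if the arm or the gripper's body presses on something with over 40 N, if the wrist force passes 120 N, or if a joint passes its speed limit or range.

## Working session

There is one attempt and no reset: what is moved stays moved. The work goes in short steps, each a Python script; the robot and the scene stay as the last script left them, time stands still between calls to the robot, and variables do not carry over. Pictures are saved under pics/ and viewed, on a budget of 10 in all, crops included, one or two more only if the job needs it, and the job is handed in when it is done.

```bash
mkdir -p pics; cat > h.py <<'E'
import numpy as np, cv2
from plant import *
def cam(n):
    m=camera_model(n); f=200/np.tan(np.radians(m['fovy'])/2)
    R=cv2.Rodrigues(np.array(m['rvec'],float))[0]; t=np.array(m['tvec'],float).ravel()
    return f,m['cx'],m['cy'],R,t
def ray(c,u,v):
    f,cx,cy,R,t=c; d=R.T@np.array([(u-cx)/f,(v-cy)/f,1]); return -R.T@t,d
def onplane(c,u,v,z):
    o,d=ray(c,u,v); return o+d*(z-o[2])/d[2]
def proj(c,p):
    f,cx,cy,R,t=c; q=R@np.asarray(p,float)+t; return np.array([cx+f*q[0]/q[2],cy+f*q[1]/q[2]])
def cloud(c,D):
    f,cx,cy,R,t=c; v,u=np.indices(D.shape); P=np.stack([(u-cx)/f*D,(v-cy)/f*D,D],-1); return (P-t)@R
E
python3 - <<'E'
from h import *
for n in ('scene','top'):
    I,D=grab_frame(n); np.savez(f'pics/{n}0.npz',I=I,D=D); cv2.imwrite(f'pics/{n}0.png',I[...,::-1])
    c=cam(n); print(n,camera_model(n),(-c[3].T@c[4]).round(3),(D>0).mean())
E
```

```text
scene {'fovy': 47.636529641527915, 'cx': 319.0019047954459, 'cy': 194.88880224658828, 'rvec': array([ 2.00531783,  1.0406341 , -0.53480946]), 'tvec': array([-0.31304971, -0.14968951,  1.8971933 ])} [ 1.508 -0.663  1.002] 0.99577734375
top {'fovy': 46.21444817407087, 'cx': 311.53866014589596, 'cy': 196.45579506659362, 'rvec': array([ 2.14469534, -2.14332524,  0.1531895 ]), 'tvec': array([0.0109298 , 0.5406228 , 1.56757552])} [0.307 0.006 1.63 ] 0.9960625
```

View pics/scene0.png

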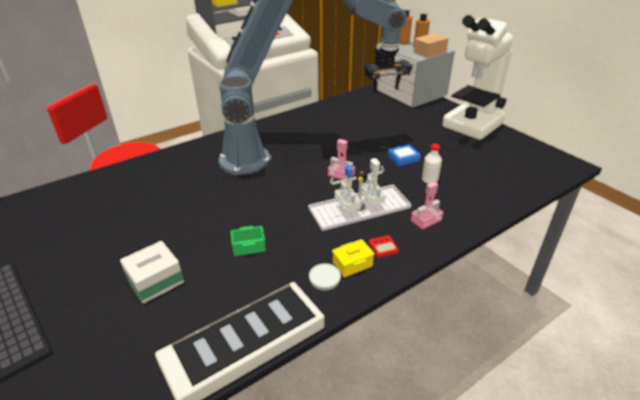

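View pics/top0.png

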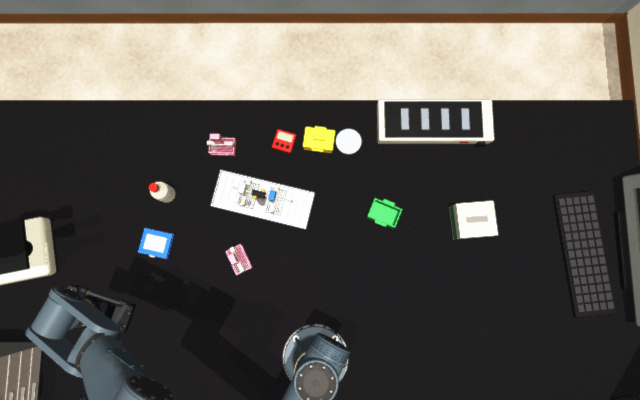

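The scene view shows the blue grip at about (349,172), the white one at (375,165) and the green dish at (248,240). In the top view the blue grip is at (272,195), the white one at (245,187), the tray is centred on (262,200) and the dish is at (385,212). Two pink decoys sit at (238,258) and (221,145).

```bash
cat > m1.py <<'E'
from h import *
def blobs(n,lo,hi,roi):
    z=np.load(f'pics/{n}0.npz'); I,D=z['I'],z['D']; H=cv2.cvtColor(I,cv2.COLOR_RGB2HSV)
    M=cv2.inRange(H,lo,hi); W=np.zeros_like(M); x0,y0,x1,y1=roi; W[y0:y1,x0:x1]=M[y0:y1,x0:x1]; return W,I,D
def tri(u1,u2):
    o1,d1=ray(cam('top'),*u1);o2,d2=ray(cam('scene'),*u2)
    s=np.linalg.lstsq(np.c_[d1,-d2],o2-o1,rcond=None)[0]
    a,b=o1+s[0]*d1,o2+s[1]*d2; return (a+b)/2,np.linalg.norm(a-b)
def cen(M): v,u=np.nonzero(M); return u.mean(),v.mean(),len(u)
bl=((100,120,60),(130,255,255))
a,_,Dt=blobs('top',*bl,(262,180,290,210)); b,_,Ds=blobs('scene',*bl,(335,155,365,190))
print('blue',cen(a),cen(b),tri(cen(a)[:2],cen(b)[:2]))
print(' depth top',np.median(cloud(cam('top'),Dt)[a>0],0),' scene',np.median(cloud(cam('scene'),Ds)[b>0],0))
gr=((45,100,40),(80,255,255))
for n,r in(('top',(350,180,420,240)),('scene',(220,215,280,265))):
    M,I,D=blobs(n,*gr,r); P=cloud(cam(n),D)[M>0]; Q=P[(P[:,2]>.04)]
    print('dish',n,cen(M),P[:,2].max().round(4),np.percentile(P[:,2],[5,50,95]).round(3)); 
    print(' rim',cv2.minAreaRect((Q[:,:2]*1000).astype(np.float32)),len(Q))
M,I,D=blobs('top',(0,0,150),(179,60,255),(200,160,325,235))
P=cloud(cam('top'),D); Z=P[...,2]; T=(M>0)&(abs(Z-.014)<.012)
v,u=np.nonzero(T); r=cv2.minAreaRect(np.c_[u,v].astype(np.float32)); c=cam('top')
C=np.array([onplane(c,*q,.014) for q in cv2.boxPoints(r)]); print('tray',C.round(4),C.mean(0),[np.linalg.norm(C[i]-C[i-1]).round(4) for i in range(4)])
# tall things
for n,(x0,y0,x1,y1) in {'pink1':(220,240,260,280),'pink2':(200,125,240,160),'eth':(145,175,180,205)}.items():
    Q=P[y0:y1,x0:x1].reshape(-1,3); Q=Q[Q[:,2]>.02]; print(n,Q.mean(0).round(3),Q.min(0).round(3),Q.max(0).round(3))
Q=P[160:235,200:325].reshape(-1,3); Q=Q[Q[:,2]>.11]; print('high',Q[::6].round(3).tolist())
E
python3 m1.py
```

```text
blue (np.float64(271.7818181818182), np.float64(194.94545454545454), 55) (np.float64(348.5593220338983), np.float64(170.52542372881356), 59) (array([0.5259078 , 0.13592374, 0.17213481]), np.float64(0.00014097625731687968))
 depth top [0.52357109 0.1342811  0.18627799]  scene [0.53487756 0.13103898 0.17854973]
dish top (np.float64(384.1782945736434), np.float64(212.5826873385013), 774) 1.6296 [-0.001  0.007  0.051]
 rim ((393.9092102050781, -151.95663452148438), (113.05960083007812, 342.20294189453125), 47.217864990234375) 197
dish scene (np.float64(247.6988577362409), np.float64(240.0072689511942), 963) 1.0024 [-0.     0.023  0.049]
 rim ((975.354248046875, -438.47607421875), (99.04937744140625, 1156.8961181640625), 67.33547973632812) 253
tray [[0.5123 0.3638 0.014 ]
 [0.6421 0.3365 0.014 ]
 [0.5594 0.0015 0.014 ]
 [0.4315 0.0324 0.014 ]] [0.53632359 0.18353772 0.014     ] [np.float64(0.3411), np.float64(0.1327), np.float64(0.3451), np.float64(0.1316)]
pink1 [0.327 0.252 0.097] [0.278 0.006 0.02 ] [0.378 0.305 1.63 ]
pink2 [0.715 0.321 0.077] [0.307 0.006 0.02 ] [0.75  0.373 1.63 ]
e
[... 770 characters left out ...]
[0.536, 0.16, 0.146], [0.529, 0.127, 0.192], [0.533, 0.205, 0.148], [0.533, 0.186, 0.144], [0.532, 0.166, 0.149], [0.527, 0.134, 0.185], [0.531, 0.203, 0.134], [0.529, 0.182, 0.15], [0.53, 0.163, 0.145], [0.524, 0.14, 0.187], [0.527, 0.199, 0.144], [0.527, 0.179, 0.144], [0.527, 0.16, 0.141], [0.521, 0.137, 0.185], [0.523, 0.199, 0.144], [0.524, 0.17, 0.141], [0.517, 0.137, 0.189], [0.522, 0.203, 0.132], [0.514, 0.143, 0.189], [0.521, 0.128, 0.139], [0.307, 0.006, 1.63], [0.511, 0.13, 0.188], [0.518, 0.109, 0.14], [0.509, 0.141, 0.176], [0.515, 0.103, 0.137], [0.512, 0.079, 0.155], [0.511, 0.093, 0.142], [0.51, 0.073, 0.149], [0.507, 0.073, 0.148], [0.307, 0.006, 1.63], [0.307, 0.006, 1.63]]
```

```bash
cat >> h.py <<'E'
from scipy.spatial.transform import Rotation as Rot
U=np.array([-.237,-.971,0]); U/=np.linalg.norm(U); Zw=np.array([0,0,1.]); G=.019
def rackR(u,th):   # rack axes as columns: x outward-ish, z up; foot tipped out by th deg
    a=np.radians(th); x=np.cos(a)*u+np.sin(a)*Zw; z=np.cos(a)*Zw-np.sin(a)*u; return np.c_[x,np.cross(z,x),z]
def toolori(R,flip=1):  # tool y = -rack z, tool x = flip*rack y
    ty=-R[:,2]; tx=flip*R[:,1]; return Rot.from_matrix(np.c_[tx,ty,np.cross(tx,ty)]).as_euler('xyz',degrees=True)
E
python3 - <<'E'
from h import *
m=camera_model('wrist'); c=cam('wrist'); o=-c[3].T@c[4]; R=Rot.from_euler('xyz',read_orientation(),degrees=True).as_matrix()
print(m['fovy'],read_orientation(),'cam in tool',R.T@(o-read_tool_pos()),'view dir in tool',R.T@c[3][2], 'img right',R.T@c[3][0])
S=np.array([.5363,.1835,0])
for f in(1,-1):
  for th,s,h in((0,52,126),(0,80,135),(37,80,135),(40,120,160),(40,140,170),(0,150,260)):
    Rk=rackR(U,th); p=S+U*s/1e3+Zw*h/1e3+Rk[:,2]*(.0415-G); q=ik(p,toolori(Rk,f)); print(f,th,s,None if q is None else np.round(q))
  for yaw in range(-90,90,30):
    d=np.array([np.cos(np.radians(yaw)),np.sin(np.radians(yaw)),0]); q=ik([.487,-.112,.24],toolori(rackR(d,0),f)); print(' dish',f,yaw,None if q is None else np.round(q))
z=np.load('pics/top0.npz'); H=cv2.cvtColor(z['I'],cv2.COLOR_RGB2HSV); M=cv2.inRange(H[180:240,350:420],(45,100,40),(80,255,255)); k=cv2.findContours(M,0,2)[0]; k=max(k,key=cv2.contourArea); r=cv2.minAreaRect(k+np.array([350,180])); c=cam('top')
print(r,[onplane(c,*q,.048).round(3) for q in cv2.boxPoints(r)],onplane(c,*r[0],.048))
E
```

```text
69.74949815252273 [-89.98101095   0.11116449  72.42128511] cam in tool [ 0.0006647  -0.16177527  0.08073661] view dir in tool [ 0.002001    0.95656458 -0.29151365] img right [ 9.99997995e-01 -1.93608181e-03  5.11141372e-04]
1 0 52 [ 2. 30. 98.  0. 52. 16.]
1 0 80 [ -1.  28. 100.   0.  52.  13.]
1 37 80 [ 18.  40.  86. -32.  77.  45.]
1 40 120 [ 16.  38.  88. -35.  78.  44.]
1 40 140 [ 14.  37.  90. -36.  78.  43.]
1 0 150 [-8. 17. 95.  0. 68.  5.]
 dish 1 -90 [-26.  19.  99.   0.  62. -26.]
 dish 1 -60 [-26.  19.  99.   0.  62. -56.]
 dish 1 -30 [-26.  19.  99.  -0.  62. -86.]
 dish 1 0 [ -26.   19.   99.   -0.   62. -116.]
 dish 1 30 [ -26.   19.   99.    0.   62. -146.]
 dish 1 60 None
-1 0 52 None
-1 0 80 None
-1 37 80 [  18.   40.   86.  -32.   77. -135.]
-1 40 120 [  16.   38.   88.  -35.   78. -136.]
-1 40 140 [  14.   37.   90.  -36.   78. -137.]
-1 0 150 None
 dish -1 -90 [-26.  19.  99.  -0.  62. 154.]
 dish -1 -60 [-26.  19.  99.  -0.  62. 124.]
 dish -1 -30 [-26.  19.  99.  -0.  62.  94.]
 dish -1 0 [-26.  19.  99.   0.  62.  64.]
 dish -1 30 [-26.  19.  99.   0.  62.  34.]
 dish -1 60 [-26.  19.  99.   0.  62.   4.]
((384.362060546875, 212.34481811523438), (31.753902435302734, 27.11151885986328), 21.801410675048828) [array([ 0.462, -0.168,  0.048]), array([ 0.548, -0.204,  0.048]), array([ 0.508, -0.303,  0.048]), array([ 0.422, -0.267,  0.048])] [ 0.4849991  -0.23580922  0.048     ]
```

```bash
cat >> h.py <<'E'
def snap(n,k):
    m=camera_model(n); c=cam(n); I,D=grab_frame(n); np.savez(f'pics/{k}.npz',I=I,D=D,f=c[0],cx=c[1],cy=c[2],R=c[3],t=c[4]); cv2.imwrite(f'pics/{k}.png',I[...,::-1])
def load(k):
    z=np.load(f'pics/{k}.npz'); return z['I'],z['D'],(float(z['f']),float(z['cx']),float(z['cy']),z['R'],z['t'])
E
python3 - <<'E'
from h import *
S=np.array([.5363,.1835,0])
o=toolori(rackR(U,0))
bot.move_to([.45,.05,.33],o)
bot.move_to(S+U*.18+Zw*.225,o); bot.wait(.3); snap('wrist','A')
d=np.array([np.cos(np.radians(-22)),np.sin(np.radians(-22)),0])
bot.movel(S+U*.155+Zw*.30,speed=.2); bot.wait(.3); snap('wrist','B')
bot.move_to(np.array([.485,-.236,.26])+d*.06,toolori(rackR(d,0))); bot.wait(.3); snap('wrist','D1')
bot.movel(np.array([.485,-.236,.30])+d*.10,speed=.2); bot.wait(.3); snap('wrist','D2')
print(read_time_s())
a,b=[cv2.imread(f'pics/{k}.png') for k in('A','D1')]
cv2.imwrite('pics/AD.png',np.vstack([a[60:360],b[100:400]]))
E
```

```text
6.8917
```

View pics/AD.png

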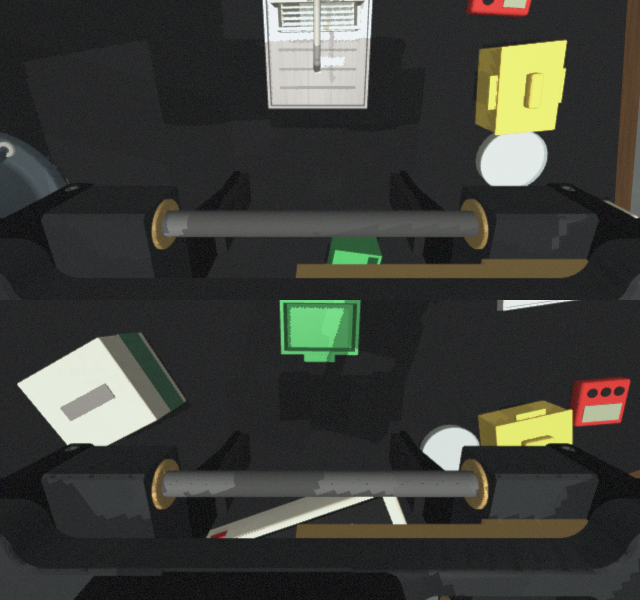

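The upper half of the picture is view A: the hook wire runs down to its end at about (317,130), counting the 60-row crop offset. The lower half is D1: the dish is at (320,328), square to the camera.

```bash
cat > m2.py <<'E'
from h import *
S=np.array([.5363,.1835,0]); N=np.cross(Zw,U)
for k in 'AB':
    I,D,c=load(k); P=cloud(c,D); m=(D>0)&(P[...,2]>.12)&(P[...,2]<.17); m[230:]=0
    Q=P[m]-S; s=Q@U*1e3; n=Q@N*1e3; z=Q[:,2]*1e3
    g=(s>60)&(s<135)&(abs(n)<20); s,n,z=s[g],n[g],z[g]
    print(k,len(s),'smax',np.percentile(s,[98,99.5]).round(1)); 
    for a in range(64,126,4):
        w=(s>=a)&(s<a+4); 
        if w.sum()>3: print('  ',a,w.sum(),'n',n[w].mean().round(1),'z med,max',np.median(z[w]).round(1),np.percentile(z[w],95).round(1))
    # end of wire in picture
    v,u=np.nonzero(m); sel=np.abs((P[m]-S)@N)<.02; v,u=v[sel],u[sel]; i=v>v.max()-4; print('  end px',u[i].mean(),v.max())
    H=cv2.cvtColor(I,cv2.COLOR_RGB2HSV); B=cv2.inRange(H,(100,120,60),(130,255,255)); B[230:]=0
    mB=(B>0)&(P[...,2]>.13)&(P[...,2]<.2); 
    if mB.sum(): print('  blue grip pts',mB.sum(),(P[mB]-S).mean(0).round(4),P[mB][:,2].max())
for k in('D1','D2'):
    I,D,c=load(k); H=cv2.cvtColor(I,cv2.COLOR_RGB2HSV); M=cv2.inRange(H,(45,80,40),(80,255,255)); M[240:]=0
    P=cloud(c,D); q=cv2.findContours(M,0,2)[0]; q=max(q,key=cv2.contourArea); F=np.zeros_like(M); cv2.drawContours(F,[q],-1,255,-1)
    # remove lugs by opening
    F2=cv2.morphologyEx(F,cv2.MORPH_OPEN,np.ones((1,55),np.uint8)); q2=max(cv2.findContours(F2,0,2)[0],key=cv2.contourArea); 
    zz=P[...,2][(M>0)&(D>0)]; print(k,'z pct',np.percentile(zz,[2,10,50,90,98]).round(4))
    r=cv2.minAreaRect(np.float32([onplane(c,*p[0],.048)[:2]*1e3 for p in q2])); print('  rim by plane',r, cv2.boundingRect(q), cv2.boundingRect(q2))
    rim=(F>0)&(abs(P[...,2]-.048)<.005); R=np.float32(P[rim][:,:2]*1e3); print('  rim by depth',cv2.minAreaRect(R),len(R),np.median(P[rim][:,2]))
    fl=(M>0)&(abs(P[...,2]-.004)<.006); fl=cv2.morphologyEx(fl.astype(np.uint8),cv2.MORPH_OPEN,np.ones((3,3),np.uint8))>0; print('  floor', cv2.minAreaRect(np.float32(P[fl][:,:2]*1e3)),np.median(P[fl][:,2]))
E
python3 m2.py
```

```text
A 539 smax [111.5 113. ]
   64 45 n -2.3 z med,max 137.1 138.4
   68 40 n -2.3 z med,max 137.1 138.1
   72 41 n -2.2 z med,max 137.1 138.4
   76 44 n -2.4 z med,max 137.1 138.6
   80 43 n -2.3 z med,max 137.4 138.4
   84 40 n -2.3 z med,max 137.0 138.0
   88 40 n -2.4 z med,max 136.7 138.5
   92 40 n -2.4 z med,max 137.0 138.7
   96 39 n -2.3 z med,max 136.8 137.8
   100 37 n -2.0 z med,max 137.2 156.8
   104 44 n -2.2 z med,max 156.4 158.6
   108 33 n -2.2 z med,max 150.7 156.2
   112 10 n -2.3 z med,max 145.0 147.9
  end px 316.5 131
  blue grip pts 1611 [-0.0136 -0.046   0.1851] 0.1877972349334573
B 304 smax [111.1 112.4]
   64 24 n -2.4 z med,max 137.1 138.0
   68 24 n -2.4 z med,max 137.2 138.6
   72 24 n -2.4 z med,max 136.7 138.4
   76 19 n -2.4 z med,max 136.9 138.2
   80 23 n -2.4 z med,max 137.1 138.5
   84 24 n -2.4 z med,max 137.1 138.6
   88 24 n -2.4 z med,max 136.5 138.0
   92 22 n -2.4 z med,max 137.4 138.3
   96 20 n -2.4 z med,max 136.6 138.4
   100 28 n -2.4 z med,max 137.5 156.1
   104 27 n -2.3 z med,max 156.4 157.8
   108 17 n -2.3 z med,max 151.8 155.5
   112 4
[... 361 characters left out ...]
3420410156), (99.47740173339844, 87.07247161865234), 67.46163940429688) 1410 0.04691286879729853
  floor ((483.75738525390625, -233.71688842773438), (91.94474792480469, 59.36260223388672), 67.68806457519531) 0.003670051971750793
D2 z pct [-0.0006  0.0026  0.005   0.0472  0.0485]
  rim by plane ((484.0966796875, -233.67120361328125), (102.03627014160156, 67.83024597167969), 68.01654052734375) (282, 61, 77, 70) (282, 70, 77, 54)
  rim by depth ((483.1971435546875, -233.3692626953125), (99.85234069824219, 86.3532943725586), 68.07308959960938) 1235 0.046962784158060704
  floor ((483.395751953125, -233.5660400390625), (91.8786849975586, 59.70280456542969), 67.22826385498047) 0.0036969967309979676
```

```bash
cat > plan.py <<'E'
import numpy as np
V=np.array([(-90,135),(-7,135),(0,142),(-5,155)],float)
W=np.vstack([np.linspace(a,b,max(2,int(np.hypot(*(b-a))*4))) for a,b in zip(V,V[1:])])
def rect(p,x,z0,z1): return np.hypot(np.maximum(abs(p[:,0])-x,0),np.maximum(np.maximum(z0-p[:,1],p[:,1]-z1),0)).min()-3
def clr(c,th):   # c: slot centre (s-B, height) mm -> clearance above slot (bar/grip), below
    a=np.radians(th); d=W-c; p=np.c_[d@[np.cos(a),np.sin(a)],d@[-np.sin(a),np.cos(a)]]
    return min(rect(p,3,11.5,23.5),rect(p,9,23.5,60)),min(rect(p,3,-28,-11.5),rect(p,28,-92,-58))
def path(th,ts,start=-30):
    a=np.radians(th); X=np.array([np.cos(a),np.sin(a)]); Z=np.array([-np.sin(a),np.cos(a)]); out=[];w0=0
    for t in ts:   # advance horizontally by t, best w near the last
        ws=w0+np.arange(-3,3.01,.1); C=[np.array([start,135])+t*np.array([1,0])+w*Z for w in ws]
        m=[min(clr(c,th)) for c in C]; i=int(np.argmax(m)); w0=ws[i]; out.append((*C[i],m[i]))
    return np.array(out)
if __name__=='__main__':
    for th in(34,36,37,38,39,40,42):
        p=path(th,np.arange(0,60,1.)); print(th,'min clr',p[:,2].min().round(2))
    p=path(38,np.arange(0,60,2.)); print(p.round(1).tolist())
E
python3 plan.py
```

```text
34 min clr 1.34
36 min clr 1.49
37 min clr 1.6
38 min clr 1.66
39 min clr 1.71
40 min clr 1.81
42 min clr 1.96
[[-30.0, 135.0, 4.2], [-28.0, 135.0, 4.2], [-26.0, 135.0, 4.2], [-24.0, 135.0, 4.2], [-22.0, 135.0, 4.2], [-20.0, 135.0, 4.2], [-18.0, 135.0, 4.2], [-16.0, 135.0, 4.2], [-14.1, 135.2, 4.4], [-12.4, 135.6, 4.8], [-10.9, 136.1, 5.3], [-9.2, 136.6, 5.8], [-7.7, 137.1, 6.3], [-7.1, 139.0, 5.2], [-6.6, 140.9, 4.1], [-6.2, 142.9, 3.0], [-5.5, 144.6, 2.3], [-4.7, 146.1, 1.8], [-3.7, 147.4, 1.7], [-2.5, 148.4, 1.7], [-1.3, 149.5, 1.8], [-0.2, 150.6, 2.1], [0.8, 151.9, 2.5], [1.6, 153.4, 3.3], [2.4, 154.9, 4.4], [3.3, 156.4, 5.7], [4.1, 157.9, 7.0], [5.1, 159.2, 8.4], [6.1, 160.5, 9.8], [7.1, 161.8, 11.2]]
```

```bash
cat >> h.py <<'E'
S=np.array([.5341,.1840,0])
def pose(s,h,th,u=U):  # slot centre s (m from S along U), height h -> TCP pose
    Rk=rackR(u,th); return S+U*s+Zw*h+Rk[:,2]*.0225, toolori(Rk)
def go(s,h,th,speed=.05): p,o=pose(s/1e3,h/1e3,th); bot.movel(p,o,speed=speed)
def F(): f=np.array(read_wrist_force()); return np.array([f@U,f@np.cross(Zw,U),f[2]]).round(2)
E
python3 - <<'E'
from h import *
from plan import path,clr
for th in(42,44,46,50,54): print(th,path(th,np.arange(0,60,1.))[:,2].min().round(2),end=' ')
# predicted level contact
for x in np.arange(-20,0,.5):
    if min(clr(np.array([x,135.]),0))<0: print('level contact at s-B=',x,clr(np.array([x,135.]),0)); break
p,o=pose(.0479,.1265,0)
bot.move_to(p+U*.06+Zw*.16,o); bot.movel(p+Zw*.06,speed=.25); print('F air',F())
bot.movel(p,speed=.08); bot.wait(.2); print('tcp err',(np.array(read_tool_pos())-p)*1e3,F())
bot.gripper_close(60); bot.wait(.3); print('w',read_gripper_width(),'F',F(),'T',read_wrist_torque(),read_time_s())
for h in(128,130,132.5,135): go(47.9,h,0,.03); bot.wait(.1); print(h,F(),(np.array(read_tool_pos())-pose(.0479,h/1e3,0)[0])*1e3)
snap('wrist','L'); print(read_time_s())
E
```

```text
42 1.96 44 2.06 46 2.18 50 2.09 54 1.33 level contact at s-B= -10.5 (np.float64(-0.5), np.float64(8.5))
F air [ 0.53  0.6  -0.83]
tcp err [0.38389189 0.04592931 0.53720781] [ 0.24 -0.24  0.06]
w 0.03161791470918861 F [ 0.01 -0.01  0.2 ] T [-0.07844016  0.10841569 -0.00606105] 11.5833
128 [ 0.44 -0.18 -2.22] [-0.191357   -0.04280782 -0.22262684]
130 [-0.32 -0.13 -2.11] [ 0.02852052 -0.00059457  0.03912968]
132.5 [ 0.65  0.47 -1.95] [ 0.01397627 -0.00278976  0.06757124]
135 [ 0.6  -0.01 -2.82] [ 0.0029576  -0.00140365  0.04442461]
13.0333
```

View pics/L.png

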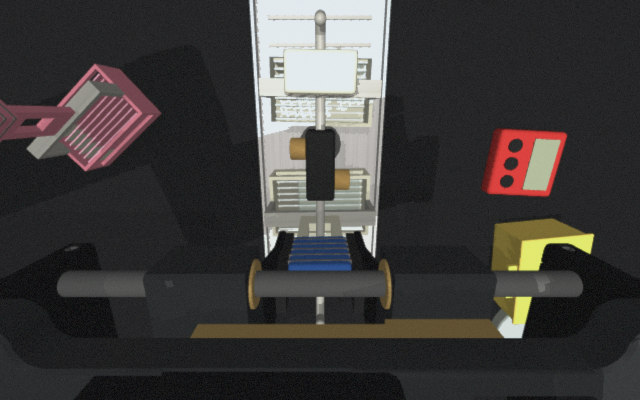

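The blue grip is pinched centrally (320,255), with the hook wire running between the fingers. The lift shows about 2.4 N of weight and no other load. Next I feel for the barb with the rack level.

```bash
cat >> h.py <<'E'
def Fm(n=6):
    r=[]
    for _ in range(n): bot.wait(.02); r.append(F())
    return np.mean(r,0).round(2)
E
python3 - <<'E'
from h import *
go(80,135,0,.08); F0=Fm(10); print('F0',F0)
go(95,135,0,.04); print(Fm())
s=95
while s<104:
    s+=.4; go(s,135,0,.02); d=Fm()-F0; print(round(s,1),d, end=' | ')
    if np.linalg.norm(d)>1.6: break
go(78,135,0,.05); print(Fm()-F0,read_time_s())
E
```

```text
F0 [-0.18 -0.15 -2.45]
[ 0.08 -0.15 -2.34]
95.4 [-0.32  0.11  0.22] | 95.8 [-0.12  0.14  0.32] | 96.2 [0.22 0.22 0.53] | 96.6 [0.4  0.46 0.65] | 97.0 [0.19 0.1  0.52] | 97.4 [ 0.05  0.07 -0.02] | 97.8 [0.24 0.02 0.09] | 98.2 [-0.23 -0.19  0.1 ] | 98.6 [0.29 0.26 0.28] | 99.0 [0.32 0.57 0.3 ] | 99.4 [0.14 0.03 0.03] | 99.8 [0.37 0.08 0.36] | 100.2 [-0.01  0.31  0.51] | 100.6 [ 0.14 -0.13  0.11] | 101.0 [-0.28  0.15  0.23] | 101.4 [-1.65 -0.26  0.02] | [0.17 0.41 0.25] 20.6917
```

```bash
cat >> h.py <<'E'
DX=.0019   # felt: rack sits 1.9 mm postward of the tool axis
def pose(s,h,th,u=U):
    Rk=rackR(u,th); return S+U*s+Zw*h+Rk[:,2]*.0225+Rk[:,0]*DX, toolori(Rk)
E
python3 - <<'E'
from h import *
go(76,135,0); F0=Fm(10); go(76,142,0,.04); h=142
while h<146:
    h+=.3; go(76,h,0,.02); d=Fm()-F0; print(round(h,1),d,end=' | ')
    if d[2]<-1.4: break
go(76,135,0,.05); print('\n',F0)
for th in(15,30,45): go(80,135,th,.05); print(th,Fm()-F0,np.array(read_wrist_torque()).round(3))
snap('wrist','T'); print(read_time_s())
E
```

```text
142.3 [ 0.02 -0.24 -0.35] | 142.6 [ 0.26  0.3  -0.12] | 142.9 [-0.25 -0.42 -0.35] | 143.2 [-0.25 -0.21  0.02] | 143.5 [-0.1  -0.15  0.1 ] | 143.8 [-0.4  -0.4  -0.69] | 144.1 [-0.01  0.12 -2.25] | 
 [-0.14  0.1  -2.12]
15 [ 0.31 -0.16 -0.4 ] [ 0.185  0.001 -0.033]
30 [ 0.11 -0.46 -0.09] [ 0.43  -0.05  -0.013]
45 [0.19 0.35 0.31] [ 0.658 -0.092  0.005]
25.8083
```

View pics/T.png

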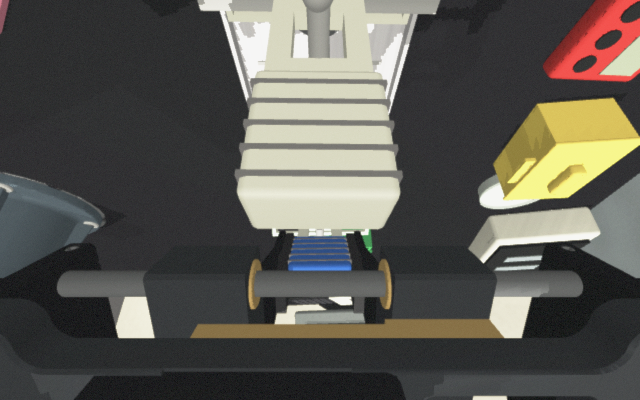

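In the tipped view the blue grip has not slipped in the pads (320,255). The white grip is near the camera but clear of the hand, which has no contact load. The felt slot floor is 0.35 mm lower than assumed, so I add that and back the rack over the barb.

```bash
cat > off.py <<'E'
from h import *
from plan import path
p=path(45,np.arange(0,64,1.)); B=110.2; cor=np.zeros(2); F0=Fm(12); print('F0',F0)
i=14
for i in list(range(12,64,2)):
    x,h=p[i,:2]+cor; go(B+x,h+.35,45,.03 if i>20 else .06); d=Fm(4)-F0; k=0
    while np.linalg.norm(d[[0,2]])>1.5 and k<6:
        e=d[[0,2]]/np.linalg.norm(d[[0,2]])*.4; cor+=e; x,h=p[i,:2]+cor; go(B+x,h+.35,45,.02); d=Fm(4)-F0; k+=1; print('   cor',cor.round(2),d)
    print(i,np.round([x,h,p[i,2]],1),d)
    if np.linalg.norm(d)>4: print('STOP'); break
print(read_time_s())
E
python3 off.py
```

```text
F0 [-0.03 -0.09 -2.13]
12 [-18. 135.   3.] [ 0.19 -0.23 -0.05]
14 [-16.1 135.1   3.1] [0.01 0.17 0.38]
16 [-14.4 135.4   3.4] [-0.19 -0.08 -0.33]
18 [-12.8 135.8   3.8] [-0.17  0.   -0.21]
20 [-11.4 136.4   4.4] [ 0.06  0.14 -0.33]
22 [-10. 137.   5.] [-0.22 -0.18 -0.16]
24 [ -8.5 137.5   5.6] [ 0.39  0.01 -0.06]
26 [ -7.1 138.1   6.1] [-0.24  0.47  0.23]
28 [ -6.4 139.4   5.8] [-0.14 -0.04  0.41]
30 [ -6.  141.    4.9] [0.14 0.29 0.28]
32 [ -5.6 142.6   4. ] [ 0.44  0.22 -0.16]
34 [ -5.2 144.2   3.2] [-0.03 -0.17  0.21]
36 [ -4.6 145.6   2.7] [ 0.05 -0.25  0.5 ]
38 [ -3.9 146.9   2.3] [ 0.25  0.48 -0.01]
40 [ -3.  148.    2.1] [-0.1   0.12  0.33]
42 [ -2.  149.    2.1] [-0.25  0.25 -0.04]
44 [ -1.1 150.1   2.3] [ 0.34  0.55 -0.08]
46 [ -0.4 151.4   2.7] [-0.02  0.18  0.  ]
48 [  0.2 152.8   3.2] [ 0.17 -0.06 -0.17]
50 [  0.7 154.3   4. ] [-0.28 -0.14  0.01]
52 [  1.1 155.9   5. ] [-0.11  0.11  0.23]
54 [  1.7 157.3   6. ] [-0.08  0.02  0.09]
56 [  2.3 158.7   7.1] [ 0.46 -0.02 -0.13]
58 [  3.  160.    8.2] [ 0.12  0.33 -0.11]
60 [  3.8 161.2   9.3] [ 0.08  0.36 -0.11]
62 [  4.5 162.5  10.5] [-0.04  0.21 -0.14]
34.3417
```

```bash
cat >> h.py <<'E'
AZ=-22.2; DC=np.array([.4835,-.2336,0])
def dpose(zu,dx=0,dy=0,az=AZ):   # rack underside height zu over the dish, offsets in dish frame
    a=np.radians(az); d=np.array([np.cos(a),np.sin(a),0]); Rk=rackR(d,0)
    return DC+Rk[:,0]*(dx+DX)+Rk[:,1]*dy+Zw*(zu+.11535),toolori(Rk)
E
python3 - <<'E'
from h import *
s,h=114.7,162.9
c=35; go(s+c*.707,h+c*.707,45,.08); go(s+60,h+60,20,.12); p,o=pose(.19,.26,0); bot.movel(p,o,speed=.12); print(F(),read_time_s())
p,o=dpose(.14); bot.move_to(p,o); bot.movel(dpose(.062)[0],speed=.15); bot.wait(.4); snap('wrist','P'); snap('scene','P2'); snap('top','P3')
print(F(),read_gripper_width(),read_time_s(),(np.array(read_tool_pos())-dpose(.062)[0])*1e3)
E
```

```text
[ 0.05 -0.13 -2.38] 36.0917
[-0.48  0.11 -2.37] 0.03185087857767913 38.925 [ 0.00562331 -0.04548795  0.14785003]
```

View pics/P.png

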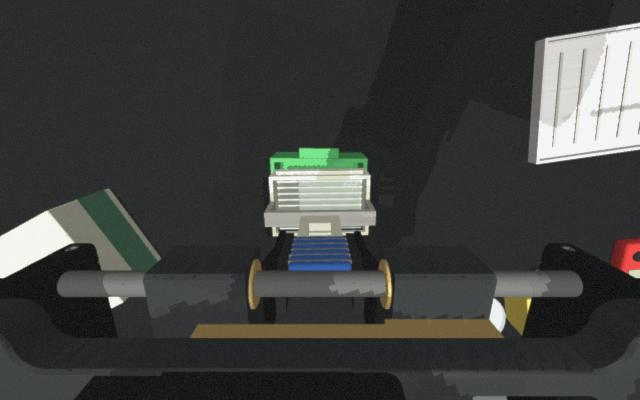

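The rack hangs upright over the dish: the basket spans columns 265-376 near row 215, and the dish rim and lug show behind it at rows 150-170. Next I measure the two relative to each other from depth.

```bash
cat > m3.py <<'E'
from h import *
a=np.radians(AZ); X=np.array([np.cos(a),np.sin(a),0]); Y=np.array([-np.sin(a),np.cos(a),0])
I,D,c=load('P'); P=cloud(c,D); ok=D>0; ok[240:]=0
x=(P-DC)@X*1e3; y=(P-DC)@Y*1e3; z=P[...,2]*1e3
H=cv2.cvtColor(I,cv2.COLOR_RGB2HSV); g=cv2.inRange(H,(45,80,40),(80,255,255))>0
near=ok&(abs(x)<60)&(abs(y)<60)
for lo in range(56,110,4):
    m=near&~g&(z>=lo)&(z<lo+4)
    if m.sum()>20: print(lo,m.sum(),'x',np.percentile(x[m],[1,50,99]).round(1),'y',np.percentile(y[m],[1,50,99]).round(1))
r=near&g&(abs(z-47)<4); print('rim',r.sum(),'x',np.percentile(x[r],[1,50,99]).round(1),'y',np.percentile(y[r],[.5,1,99,99.5]).round(1),'z',np.median(z[r]))
r2=r&(abs(y)>25); print(' rim outer x away from lug',np.percentile(x[r2],[1,99]))
b=near&~g&(z>92)&(z<99); cc=cv2.minAreaRect(np.float32(np.c_[x[b],y[b]])); print('basket top',cc,np.median(z[b]))
for side in(1,-1):
    m=b&(y*side>38); print(side,'edge y',np.percentile(y[m]*side,[90,98]), 'slope', np.polyfit(x[m],y[m],1)[0] if m.sum()>9 else None)
bb=near&~g&(z>60)&(z<90); print('below top',bb.sum(),np.percentile(x[bb],[1,5,50]),np.percentile(z[bb],[1,50]))
# scene view
I,D,c=load('P2'); P=cloud(c,D); x=(P-DC)@X*1e3;y=(P-DC)@Y*1e3;z=P[...,2]*1e3; H=cv2.cvtColor(I,cv2.COLOR_RGB2HSV); g=cv2.inRange(H,(45,80,40),(80,255,255))>0
m=(abs(x)<60)&(abs(y)<60)&~g&(z>60)&(z<100); print('scene rack',m.sum(),[np.percentile(q[m],[2,50,98]).round(1) for q in(x,y,z)])
E
python3 m3.py
```

```text
60 39 x [-26.5 -25.5  -0.4] y [-42.   -6.2  42.3]
64 133 x [-26.7 -25.1  12.4] y [-41.5   3.5  43. ]
68 112 x [-26.7 -25.6  12.6] y [-40.1   2.   43.4]
72 425 x [-26.7 -23.9   6.6] y [-40.2  -3.1  42.4]
76 371 x [-25.3  -9.2  10.2] y [-40.2  -3.2  42.2]
80 543 x [-25.4  -3.9   7.8] y [-40.1   1.5  42.3]
84 562 x [-25.   -4.1  26.3] y [-40.2   0.6  42.4]
88 1073 x [-26.1  -8.8  26.7] y [-40.1   2.4  42. ]
92 671 x [-26.5 -11.2  30. ] y [-43.    2.3  44.2]
96 491 x [-26.7 -21.5  29.7] y [-42.7   2.4  44.8]
104 27 x [-4.9 -3.1  1.7] y [-42.6  41.   44.5]
108 23 x [-4.7 -3.3  0. ] y [-42.8 -39.   44.2]
rim 896 x [-43.5 -33.6 -22.5] y [-49.6 -49.   48.8  48.9] z 46.650958513185316
 rim outer x away from lug [-34.03668839 -21.06291982]
basket top ((2.012542724609375, 1.1337318420410156), (56.64918518066406, 88.02886199951172), 1.0727452039718628) 95.7134250119112
1 edge y [44.48713908 45.00467195] slope 0.007469633391660059
-1 edge y [42.7020826 43.1513939] slope 0.01925072275353534
below top 2500 [-26.5961411  -25.98982961  -9.72890783] [63.4439734  81.35769094]
scene rack 531 [array([-23.8,  19.4,  33.9]), array([-39.2,   1.4,  43.8]), array([64.9, 89.5, 98.3])]
```

```bash
python3 - <<'E'
from h import *
p,o=dpose(.056,-.0020,-.0012,AZ-.7); bot.movel(p,o,speed=.03); bot.wait(.4); snap('wrist','P'); print(read_time_s())
E
python3 m3.py | grep -v scene
```

```text
39.7417
56 111 x [-28.5 -28.1  10.3] y [-42.1  -5.1  42.4]
60 127 x [-28.5 -28.1   8.6] y [-42.1  12.3  42.5]
64 291 x [-28.5 -26.8   8.2] y [-41.2  -3.   41.1]
68 357 x [-28.5 -17.6   6.5] y [-41.2  -3.   41.1]
72 516 x [-28.   -6.4   8.5] y [-41.1  -0.5  41.1]
76 558 x [-27.9  -6.5  23.6] y [-41.2  -1.4  41.1]
80 644 x [-23.5  -6.5  21.7] y [-41.1   0.6  41. ]
84 1010 x [-28.4 -11.1  25.2] y [-41.    2.4  41. ]
88 784 x [-28.4 -24.8  27.7] y [-43.8  -0.2  43.8]
92 27 x [-6.6 -4.9  0.7] y [-43.5  39.9  43.7]
96 25 x [-6.5 -5.9 -0.8] y [-43.1 -40.   43.4]
100 21 x [-6.8 -6.  -2.9] y [-43.6  40.   43.8]
108 22 x [-6.5 -6.2 -4. ] y [-43.9  -0.1  43. ]
rim 926 x [-43.5 -33.5 -25.4] y [-49.4 -49.2  48.9  49.1] z 46.52464962025872
 rim outer x away from lug [-34.03816238 -24.14401981]
basket top ((-2.9158172607421875, -0.07508468627929688), (7.123099327087402, 87.7042236328125), 0.23060820996761322) 95.16994923220321
1 edge y [43.18000874 43.68068449] slope -0.34465319668976174
-1 edge y [42.46066656 43.45851669] slope 0.2818576952604516
below top 4011 [-28.4032234  -28.13766561 -11.9167377 ] [61.07120865 81.17177719]
```

The rack is now centred over the dish within about 0.3 mm on both axes, and the yaw matches. I lower it by feel.

```bash
cat > down.py <<'E'
from h import *
a=np.radians(AZ); Xd=np.array([np.cos(a),np.sin(a),0]); Yd=np.array([-np.sin(a),np.cos(a),0])
def L(n=4):
    r=[]
    for _ in range(n): bot.wait(.02); r.append(read_wrist_force())
    f=np.mean(r,0); return np.array([f@Xd,f@Yd,f[2]])
F0=L(10); off=np.array([-.00185,-.0012]); zu=.056; print(F0.round(2))
while zu>.002:
    zu-=.003 if zu>.009 else .0006
    p,o=dpose(zu,*off,AZ-.7); bot.movel(p,o,speed=.03); d=L()-F0; k=0
    while np.linalg.norm(d[:2])>1.5 and k<4:
        off+=d[:2]/np.linalg.norm(d[:2])*.0003; bot.movel(dpose(zu,*off,AZ-.7)[0],speed=.03); d=L()-F0; k+=1; print('  cor',off*1e3)
    print(round(zu*1e3,1),d.round(2),end=' | ')
    if d[2]>2.0: print('contact at',zu); break
print(read_time_s(),off,'tcp z',read_tool_pos()[2]); snap('wrist','Q')
E
python3 down.py
```

```text
[-0.13 -0.03 -2.2 ]
53.0 [-0.13 -0.02 -0.19] | 50.0 [ 0.69 -0.13 -0.33] | 47.0 [0.28 0.26 0.13] | 44.0 [ 0.34 -0.1  -0.14] | 41.0 [0.39 0.42 0.28] | 38.0 [ 0.16  0.19 -0.1 ] | 35.0 [0.19 0.15 0.02] | 32.0 [-0.08  0.17  0.07] | 29.0 [ 0.47 -0.14 -0.4 ] | 26.0 [0.31 0.19 0.3 ] | 23.0 [ 0.41  0.06 -0.57] | 20.0 [ 0.44 -0.17  0.31] | 17.0 [ 0.52 -0.04 -0.21] | 14.0 [0.25 0.05 0.08] | 11.0 [0.14 0.17 0.01] | 8.0 [0.22 0.23 0.1 ] | 7.4 [ 0.37 -0.5  -0.17] | 6.8 [-0.22 -0.58 -0.29] | 6.2 [ 0.1   0.28 -0.48] | 5.6 [ 0.14 -0.16  0.3 ] | 5.0 [ 0.11  0.36 -0.02] | 4.4 [ 0.   -0.03  0.29] | 3.8 [0.53 0.17 1.29] | 3.2 [-1.12  0.54  7.61] | contact at 0.0031999999999999876
47.5083 [-0.00185 -0.0012 ] tcp z 0.11921314523376961
```

```bash
python3 - <<'E'
from h import *
p,o=dpose(.0038,-.00185,-.0012,AZ-.7); bot.movel(p,speed=.02); print(F())
bot.release(); bot.wait(.3); print(read_gripper_width(),F())
bot.movel(p+Zw*.12,speed=.12); 
a=np.radians(AZ); X=np.array([np.cos(a),np.sin(a),0]); 
bot.movel(p+Zw*.18+X*.10,speed=.25); bot.wait(.4); snap('wrist','E'); snap('scene','E2'); print(read_time_s())
I,D,c=load('E'); P=cloud(c,D); Y=np.cross(Zw,X); x=(P-DC)@X*1e3; y=(P-DC)@Y*1e3; z=P[...,2]*1e3
H=cv2.cvtColor(I,cv2.COLOR_RGB2HSV); g=cv2.inRange(H,(45,80,40),(80,255,255))>0; n=(abs(x)<60)&(abs(y)<60)
r=n&g&(abs(z-47)<3); print('rim',cv2.minAreaRect(np.float32(np.c_[x,y].reshape(2,-1).T if 0 else np.stack([x[r],y[r]],1))),np.median(z[r]))
b=n&~g&(abs(z-37)<4); print('basket top',cv2.minAreaRect(np.float32(np.stack([x[b],y[b]],1))),np.median(z[b]))
t=n&~g&(z>150); print('grip top',np.median(z[t]),x[t].mean(),y[t].mean())
E2=cv2.imread('pics/E2.png')[100:300,150:470]; cv2.imwrite('pics/EE.png',np.vstack([cv2.resize(E2,(640,400))[:300],cv2.imread('pics/E.png')[:240]]))
E
```

```text
[-0.12 -0.5   2.09]
0.08673966062376237 [-0.24 -0.35 -0.38]
51.5083
rim ((-0.4191322326660156, -0.028392791748046875), (99.5411148071289, 86.41925048828125), 89.42633819580078) 47.065831905056704
basket top ((-0.7483844757080078, -0.0568695068359375), (57.11292266845703, 91.38046264648438), 0.9906558990478516) 37.16347347238348
grip top 460.8426972186958 12.014393985121036 0.12048461965673889
```

View pics/EE.png

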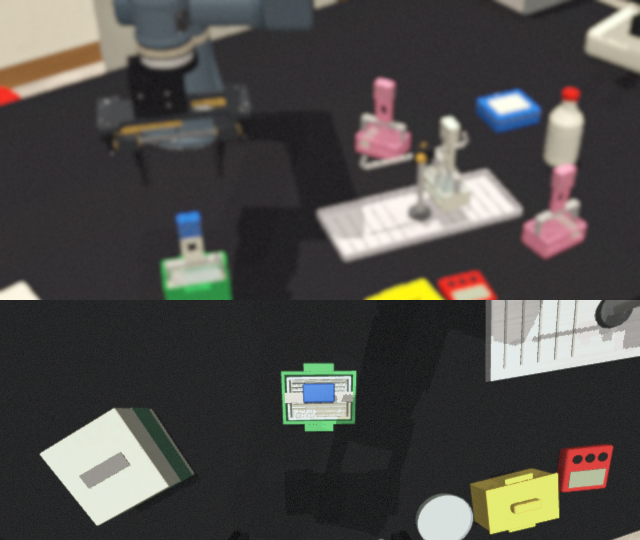

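The rack stands in the dish with its blue grip at (318,392). Its basket top is 37 mm high (expected 38) and it is centred within 0.4 mm. The white rack still hangs on its hook, and nothing else looks moved. I'm handing in.

```bash
python3 -c "
from plant import *
bot.finish_job(); print(read_time_s())"
```

```text
the job is handed in; nothing more can be done
the job is handed in; nothing more can be done
```

The blue rack is off its hook and stands upright and released in the green dish. I handed the job in at about 52 s of the 72 s allowed, and `finish_job()` gives no verdict.

- **Unhooking:** I pinched the blue grip at 60 N, raised the rack and felt for the barb and the slot edge, with at most about 2.3 N of contact. I then tipped it 45 degrees and backed it off. The force stayed within sensor noise (about 0.5 N) all the way.
- **Placing:** I lined the rack up with the dish in one wrist view and lowered it by feel. It touched the floor at 3.8 mm with a peak of about 7.6 N, and I let go there.
- **Last checks:**
  - **Fit:** the rack is centred in the dish to about 0.4 mm. The basket top is at 37 mm (38 expected), so it is fully down, and the dish has not shifted measurably.
  - **Surroundings:** the white rack still hangs, and nothing else in the last pictures looks moved; I judged this by eye.
- **Disagreements:**
  - **Barb:** it was felt about 2 mm further out than the camera had suggested. I put this down to where the rack sat in the fingers, but the view over the dish showed the rack about 2 mm off under that assumption. I corrected the position there before lowering.
  - **Grip-top check:** this reading was invalid (461 mm) because its mask picked up the gripper, so I ignored it.

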